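Change over from sanding to brushing

ROBOT

A 6-joint arm with a two-finger parallel gripper is mounted at the origin on the work surface. World frame = base frame: x ahead of the robot, y to its left, z up, the work surface at z = 0. Lengths are in m, angles in rad, forces in N, time in s.
With the tool pointing down it reaches from about 0.4 to 0.825 m from the base axis. Payload 7 kg.
Tool frame: the origin (TCP) lies at the very end of the fingers, on their centre line; the grasp point (between the pads) lies 19 mm behind it; z points along the fingers, y is the direction in which the jaws open and shut (so a half turn about z gives the same grasp; the last joint's range is limited). The gripper opens to 88 mm and grips with 3 to 60 N. Pads are 19 mm wide; open, the fingers measure 130 mm over their backs; the gripper's body (78 mm by 193 mm) begins 47 mm behind the grasp point.
Start: joints at [1.52, 0.359, 0.012, 0, -1.224, -0.288], TCP at [0.224, 0.637, 0.227] pointing down, gripper open.
Joint ranges: [-3.07, 3.07], [-1.43, 2.12], [-1.02, 1.25], [-3.03, 1.67], [-3.05, -0], [-3.03, 3.03]. Speed limits (rad/s): [2.39, 2.39, 3.01, 3.14, 3.14, 3.14].

INTERFACE

Orientations are given as a 3x3 rotation matrix whose columns are the frame's x, y, z axes.
In Python, from plant import sense, grab_frame, camera_model, hand_in gives the robot as it stands. The module is installed in compiled form; this text tells all that it offers.
- The arm moves only by the shell command python3 -m creep 'ROWS' [OPENING] [FORCE]. ROWS is JSON, a list of rows, each an object of numbers: "x", "y", "z": the shift along the tool's x, y, z in m; "turn": the turn about the tool's z in units of 5 degrees (1.0 is 5 degrees). In form: [{"x": .., "y": .., "z": .., "turn": ..}, ...]. A call has 1 to 10 rows; each row is the pose to reach, as a shift and turn from the pose commanded when the call began, along the tool's axes at that moment; what a row does not reach only later rows make up. A row lasts 1/12 s, in which the tool goes at most 41.7 mm and 7.16 degrees, less where a joint would pass 70% of its speed; a pose out of reach is approached as far as the arm can. A call with a gripper value outside its range is refused whole. OPENING is the closure, from 0 (fully open) to 1 (shut), set as the call begins (- or left out, the last holds). The fingers move at their own pace and stop on an object; FORCE is the grip in N (left out, the last holds). Time passes only in rows, so rows that repeat a pose let the fingers close. It gives the time, the measured TCP pose, the force and the opening at its end, in the units of the state.
- sense(): the state, without advancing time (a new reading comes with each control period).
- grab_frame(name): name is "scene" or "top"; returns the picture (384x512x3 uint8, red, green, blue); there is no depth.
- camera_model(name): a dict with "intrinsics" (3x3 intrinsics, pixels), "k1" (the pictures are not rectified: a ray, as slopes to the right and down, at radius r is drawn at 1 + k1 r^2 times it, then the intrinsics apply), "extrinsics" (4x4, takes a point from world to camera coordinates). Camera axes: x right, y up, looking along -z (the intrinsics and any distortion apply to the point x, -y, -z); pixel columns grow to the right and rows downward; lengths in m; the calibration is good to about 2 mm. A picture is of the moment at which its call begins. camera_model takes no time and is no camera call.
- hand_in(): hands the job in, once; it reports no verdict.
The state is a dict: "time": time; "qpos": joint angles; "dq": joint speeds; "tau": joint torques, N m; "tcp_pos": TCP position; "eef_rot": TCP orientation; "wrist_force": force on the tool from outside, world axes, zero at the start; "torque": the same for the moment, N m; "opening": opening from 0.0 (shut) to 1.0 (fully open).
Only numpy, scipy, OpenCV 4.12 (cv2) and the standard library are available. Lean on these libraries where they do the work, as an engineer would, in place of code of your own. Each camera call takes 0.05 s, during which the arm holds its last target. There are 200 camera calls.

TASK

The sole is sanded, so change the bench over to brushing by pressing the controls one after another with the fingertips: first stop the sander with the red button of the blue starter, then push the yellow end of the extraction rocker fully down, and only then start the brush machine with the green button of the yellow starter. Push each one fully in so that it stays, and leave the machines so. Press the loose rocker switch where it stands, without lifting it or shoving it along, and leave the spools, shoe and other things on the bench undisturbed.

Things in the scene. Friction and masses are not known exactly. Their poses are not given: they have to be found in the camera images.
- sander_starter: push-button motor starter of the blue belt sander, screwed to the bench: a box with BLUE lid, 150 mm long (its x) and 90 mm wide (its y), on a bracket 180 x 100 mm. Origin on the bench under it; +x points to its upper, far edge. The lid slopes down towards its -x by 15 degrees (0.262 rad), so it looks along (-0.259, 0, 0.966) in its own frame; the lid's middle is 102 mm above the bench, the upper edge 122 mm.
- brush_starter: push-button motor starter of the yellow brush machine, screwed to the bench: same build and size as the blue one (15 degree slope towards its -x), but with a YELLOW lid.
- sander_stop_top (a point): centre of the top of the red STOP button of the blue starter, lower on the lid: round cap 28 mm across, moves with the cap; z axis points out of the lid. The cap's top stands 12 mm over the lid when out, 5 mm when in; its black collar stands 2.5 mm over the lid and is 39 mm across. Green and red caps are 56 mm apart, centre to centre.
- sander_stop (a joint): travel of the red STOP button of the blue starter, lower on the lid, in m: 0 = out, 0.007 = fully in; out (the sander is running) at the start. Red and green of one starter are linked: pushing one in drives the other out by as much; no spring: it resists with about 4.5 N all the way and stays wherever it is left.
- sander_start_top (a point): centre of the top of the green START button of the blue starter, upper on the lid: round cap 28 mm across, moves with the cap; z axis points out of the lid. The cap's top stands 12 mm over the lid when out, 5 mm when in; its black collar stands 2.5 mm over the lid and is 39 mm across. Green and red caps are 56 mm apart, centre to centre.
- sander_start (a joint): travel of the green START button of the blue starter, upper on the lid, in m: 0 = out, 0.007 = fully in; in (the sander is running) at the start. Red and green of one starter are linked: pushing one in drives the other out by as much; no spring: it resists with about 4.5 N all the way and stays wherever it is left.
- brush_stop_top (a point): centre of the top of the red STOP button of the yellow starter, lower on the lid: round cap 28 mm across, moves with the cap; z axis points out of the lid. The cap's top stands 12 mm over the lid when out, 5 mm when in; its black collar stands 2.5 mm over the lid and is 39 mm across. Green and red caps are 56 mm apart, centre to centre.
- brush_stop (a joint): travel of the red STOP button of the yellow starter, lower on the lid, in m: 0 = out, 0.007 = fully in; in (the brush machine is stopped) at the start. Red and green of one starter are linked: pushing one in drives the other out by as much; no spring: it resists with about 4.5 N all the way and stays wherever it is left.
- brush_start_top (a point): centre of the top of the green START button of the yellow starter, upper on the lid: round cap 28 mm across, moves with the cap; z axis points out of the lid. The cap's top stands 12 mm over the lid when out, 5 mm when in; its black collar stands 2.5 mm over the lid and is 39 mm across. Green and red caps are 56 mm apart, centre to centre.
- brush_start (a joint): travel of the green START button of the yellow starter, upper on the lid, in m: 0 = out, 0.007 = fully in; out (the brush machine is stopped) at the start. Red and green of one starter are linked: pushing one in drives the other out by as much; no spring: it resists with about 4.5 N all the way and stays wherever it is left.
- switch: loose extraction changeover switch: grey box with rubber foot, 70 mm (its x) x 100 mm (its y), 34 mm high with a 6 mm frame (54 x 78 mm) on top, 0.5 to 0.8 kg, standing free on the bench any way round. Origin at the centre of its underside. In its top a white rocker, 40 mm wide (x), 66 mm long (y), pivoting at its middle 43 mm above the bench; yellow pad on the half towards +y, blue pad on the half towards -y.
- yellow_end (a point): middle of the yellow pad on the rocker, on its upper face, 24 mm from the pivot; moves with the rocker. Raised (about 55 mm above the bench, rocker tip 58 mm) at the start; when pushed fully down this half lies level, 47 mm above the bench.
- blue_end (a point): middle of the blue pad on the rocker, on its upper face, 24 mm from the pivot; down (level, 47 mm above the bench) at the start.
- rocker (a joint): angle of the rocker, rad: 0 = blue end down (extraction drawn from the sander; so at the start), 0.34 = yellow end fully down (extraction drawn from the brush machine). No spring: it resists with about 4 N at the pad all the way and stays wherever it is left.
- spool_tan: wooden thread spool with rust-brown thread, 34 mm across, 58 mm tall, standing beside the blue starter. Loose; origin under it on the bench. Not part of the work.
- spool_dark: wooden thread spool with black thread, 34 mm across, 58 mm tall, standing beside the yellow starter. Loose; origin under it on the bench. Not part of the work.
- polish_tin: flat round polish tin with red lid, 77 mm across, 23 mm tall. Loose; origin under it on the bench. Not part of the work.
- shoe_brush: wooden shoe brush lying on its dark bristles, 52 x 170 x 43 mm, long way along its y. Loose; origin under it on the bench. Not part of the work.
- hammer: cobbler's hammer lying flat, steel head 110 mm long (its y) at its origin, wooden handle reaching 210 mm towards its -x, 28 mm high. Loose; origin under it on the bench. Not part of the work.
- shoe_last: olive-green plastic shoe last standing sole down, about 240 x 62 mm, 93 mm tall, toe towards its +y. Loose; origin under it on the bench. Not part of the work.
- shoe: brown leather lace-up shoe standing on its sole, about 280 x 80 mm, 100 mm tall, toe towards its +y. Loose; origin under it on the bench. Not part of the work.
Things that resemble listed ones, but are neither listed nor needed, are in the scene too. Leave any orange look-alike of the sander_starter alone.

How it is judged:
By the outcome, as a careful person would: the job done as asked, in the order asked, and still so for the second after the job is handed in, with the robot touching nothing.
It also fails if it takes over 42 s, if anything falls off the work surface, if the arm or the gripper's body presses on something with over 40 N, if the wrist force passes 120 N, or if a joint passes its speed limit or range.

## Working session

There is one attempt and no reset: what is moved stays moved. The work goes in short steps, Python scripts to look and compute and a shell command to move; the robot and the scene stay as the last step left them, time stands still between calls to the robot, and variables do not carry over. Pictures are saved under pics/ and viewed, about 8 in all and at most 12, crops included, and the job is handed in when it is done.

```bash
mkdir -p pics
python3 - <<'E'
from plant import *
import cv2
for n in("scene","top"):
    cv2.imwrite(f"pics/{n}0.png",cv2.resize(grab_frame(n)[:,:,::-1],(800,600),interpolation=cv2.INTER_CUBIC))
    m=camera_model(n);print(n,m)
s=sense();print(s)
E
```

```text
scene {'intrinsics': array([[375.57891927,   0.        , 256.8742366 ],
       [  0.        , 375.57891927, 191.02675938],
       [  0.        ,   0.        ,   1.        ]]), 'k1': 0.0311164130079998, 'extrinsics': array([[-0.60082958,  0.79921169,  0.01626322,  0.34837998],
       [-0.54480641, -0.42429183,  0.72329967,  0.20118327],
       [ 0.5849699 ,  0.42571954,  0.69034273, -1.35271899],
       [ 0.        ,  0.        ,  0.        ,  1.        ]])}
top {'intrinsics': array([[445.48695771,   0.        , 260.35894794],
       [  0.        , 445.48695771, 186.91484291],
       [  0.        ,   0.        ,   1.        ]]), 'k1': 0.04740833609785302, 'extrinsics': array([[ 0.02496279, -0.99968177,  0.00363514, -0.03873174],
       [ 0.97678372,  0.02516461,  0.21274468, -0.57361286],
       [-0.21276845, -0.00175995,  0.97710106, -1.45823676],
       [ 0.        ,  0.        ,  0.        ,  1.        ]])}
{'time': 0.1, 'qpos': array([ 1.52011584e+00,  3.59320730e-01,  1.11651985e-02, -3.06535083e-04,
       -1.22411263e+00, -2.88093808e-01]), 'dq': array([ 0.00301434, -0.00120224,  0.00255638,  0.00199717,  0.00110399,
        0.00143146]), 'tau': array([-3.12265642e-03, -5.84164524e+01,  2.93751258e+01,  7.01561540e+00,
        1.01172575e-02, -5.90204877e-05]), 'tcp_pos': array([0.2242087 , 0.63621361, 0.22571961]), 'eef_rot': array([[ 9.43128049e-01, -3.32429469e-01, -3.62488291e-04],
       [-3.32429636e-01, -9.43126937e-01, -1.45532827e-03],
       [ 1.41921531e-04,  1.49306276e-03, -9.99998875e-01]]), 'wrist_force': array([-0.62401033, -0.13889616,  0.29418541]), 'torque': array([-0.04691563,  0.00937792, -0.04024656]), 'opening': 0.997226651589955}
```

View pics/top0.png

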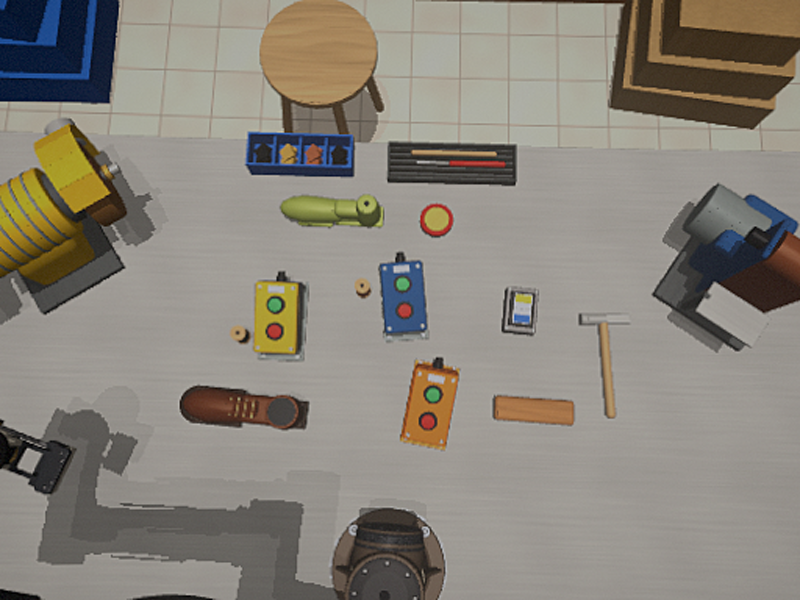

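View pics/scene0.png

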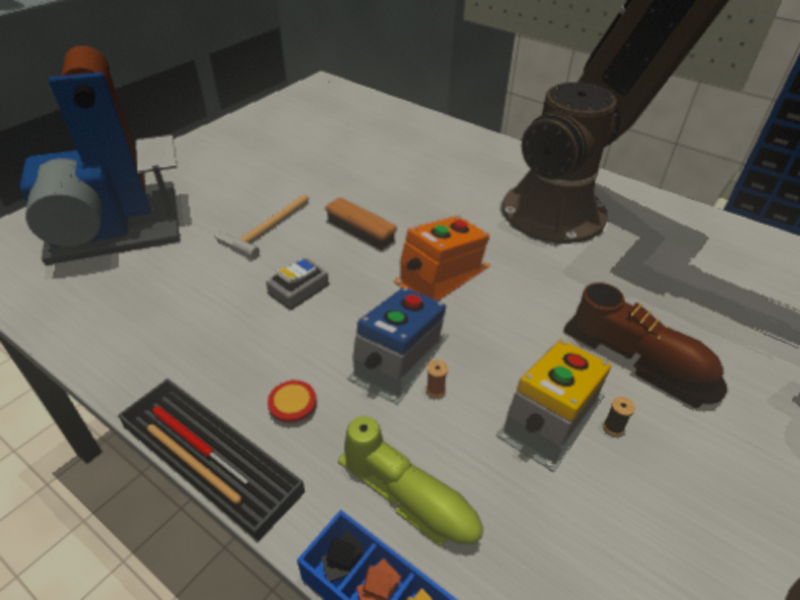

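```bash
cat > h.py <<'E'
import numpy as np,cv2
from plant import *
from scipy.optimize import least_squares
def proj(n,P):
    m=camera_model(n);p=m["extrinsics"]@np.r_[P,1];u=np.array([p[0],-p[1]])/-p[2]
    u=u*(1+m["k1"]*(u@u));K=m["intrinsics"];return K[:2,:2]@u+K[:2,2]
def tri(obs):  # {cam:(u,v)} -> point, residual px
    r=least_squares(lambda P:np.concatenate([proj(n,P)-o for n,o in obs.items()]),[.5,0,.1])
    return r.x,np.abs(r.fun).max()
def onz(n,o,z):
    r=least_squares(lambda p:proj(n,[*p,z])-o,[.5,0]);return r.x
R={"red":lambda h,s,v:((h<6)|(h>174))&(s>150)&(v>90),"green":lambda h,s,v:(h>50)&(h<85)&(s>120),
"yellow":lambda h,s,v:(h>20)&(h<32)&(s>120)&(v>120),"blue":lambda h,s,v:(h>100)&(h<125)&(s>110)&(v>60)}
def blob(img,c,uv,w=12):   # colour blob nearest uv (native px)
    H=cv2.cvtColor(img,cv2.COLOR_RGB2HSV).astype(int);M=R[c](*np.moveaxis(H,2,0)).astype(np.uint8)
    n,L,S,C=cv2.connectedComponentsWithStats(M)
    k=min((k for k in range(1,n) if S[k,4]>8),key=lambda k:np.hypot(*(C[k]-uv)));return C[k],S[k,4]
E
cat > m.py <<'E'
from h import *
I={n:grab_frame(n) for n in("top","scene")}
f=.64
T={"sander_stop":("red",(404,311),(413,301)),"sander_start":("green",(403,285),(397,317)),"brush_stop":("red",(275,331),(576,360)),
"brush_start":("green",(275,305),(563,375)),"yel":("yellow",(522,300),(292,270)),"blu":("blue",(521,315),(304,265))}
for k,(c,a,b) in T.items():
    A=blob(I["top"],c,np.array(a)*f);B=blob(I["scene"],c,np.array(b)*f)
    P,r=tri({"top":A[0],"scene":B[0]})
    print(k,A[0].round(1),A[1],B[0].round(1),B[1],P.round(4),"res",r.round(2))
E
python3 m.py
```

```text
sander_stop [258.7 198.4] 55 [263.9 192. ] 56 [ 0.5263 -0.0196  0.1032] res 0.03
sander_start [259.3 182.8] 13 [253.  201.9] 62 [ 0.5768 -0.0184  0.1079] res 0.63
brush_stop [175.2 211.5] 56 [368.3 230.4] 63 [0.4766 0.2526 0.0992] res 0.01
brush_start [175.3 194.8] 54 [359.7 239.1] 78 [0.5291 0.2519 0.1173] res 0.21
yel [334.5 190.9] 39 [183.3 174. ] 28 [ 0.5686 -0.2783  0.0556] res 0.17
blu [333.5 203.3] 40 [195.2 169.2] 32 [ 0.5259 -0.2743  0.0477] res 0.3
```

The top picture (800x600) shows the yellow starter with green at (275,305) and red at (275,331). The blue starter has green at (403,285) and red at (404,311), and the switch's yellow pad is at (522,300), pointing away from the robot. The scene picture agrees, and the orange decoy sits nearer the base. I'll approach the blue starter's red button with the fingers shut and tool x along the slope.

```bash
cat > d.py <<'E'
import sys,numpy as np
from plant import sense
s=sense();t=np.array(list(map(float,sys.argv[1:4])));Rm=s["eef_rot"]
print("t",s["time"],"tcp",s["tcp_pos"].round(4),"yaw",np.degrees(np.arctan2(Rm[1,0],Rm[0,0])).round(2),"f",s["wrist_force"].round(1),"open",round(s["opening"],2),"shift",(Rm.T@(t-s["tcp_pos"])).round(4))
E
python3 -m creep '[{"x":0.5,"y":0.52,"z":0.03,"turn":-3.9},{"x":0.5,"y":0.52,"z":0.03,"turn":-3.9},{"x":0.5,"y":0.52,"z":0.03,"turn":-3.9},{"x":0.5,"y":0.52,"z":0.03,"turn":-3.9},{"x":0.5,"y":0.52,"z":0.03,"turn":-3.9},{"x":0.5,"y":0.52,"z":0.03,"turn":-3.9},{"x":0.5,"y":0.52,"z":0.03,"turn":-3.9},{"x":0.5,"y":0.52,"z":0.03,"turn":-3.9},{"x":0.5,"y":0.52,"z":0.03,"turn":-3.9},{"x":0.5,"y":0.52,"z":0.03,"turn":-3.9}]' 1 30; python3 d.py 0.526 -0.02 0.15
```

```text
time: 1.03
tcp_pos: [0.397, 0.2557, 0.2094]
eef_rot: [[1.0, 0.002, 0.0], [0.002, -1.0, 0.001], [0.0, -0.001, -1.0]]
wrist_force: [0.6, 0.6, -0.7]
opening: 0.302
t 1.0333 tcp [0.397  0.2557 0.2094] yaw 0.12 f [ 0.6  0.6 -0.7] open 0.3 shift [0.1284 0.276  0.0593]
```

```bash
python3 -m creep '[{"x":0.12,"y":0.25,"z":0.03},{"x":0.12,"y":0.25,"z":0.03},{"x":0.12,"y":0.25,"z":0.03},{"x":0.12,"y":0.25,"z":0.03},{"x":0.12,"y":0.25,"z":0.03},{"x":0.12,"y":0.25,"z":0.03},{"x":0.12,"y":0.25,"z":0.03},{"x":0.12,"y":0.25,"z":0.03},{"x":0.12,"y":0.25,"z":0.03},{"x":0.12,"y":0.25,"z":0.03}]'; python3 d.py 0.525 -0.02 0.13
```

```text
t 1.0333 tcp [0.397  0.2557 0.2094] yaw 0.12 f [ 0.6  0.6 -0.7] open 0.3 shift [0.1274 0.276  0.0793]validation failed for argument at $[0]...
```

```bash
python3 -m creep '[{"x":0.12,"y":0.25,"z":0.03,"turn":0},{"x":0.12,"y":0.25,"z":0.03,"turn":0},{"x":0.12,"y":0.25,"z":0.03,"turn":0},{"x":0.12,"y":0.25,"z":0.03,"turn":0},{"x":0.12,"y":0.25,"z":0.03,"turn":0},{"x":0.12,"y":0.25,"z":0.03,"turn":0},{"x":0.12,"y":0.25,"z":0.03,"turn":0},{"x":0.12,"y":0.25,"z":0.03,"turn":0},{"x":0.12,"y":0.25,"z":0.03,"turn":0},{"x":0.12,"y":0.25,"z":0.03,"turn":0}]'; python3 d.py 0.525 -0.02 0.13
```

```text
time: 1.87
tcp_pos: [0.5169, 0.0077, 0.1791]
eef_rot: [[1.0, 0.001, -0.0], [0.001, -1.0, -0.0], [-0.0, 0.0, -1.0]]
wrist_force: [-0.0, 1.0, 0.2]
opening: 0.006
t 1.8667 tcp [0.5169 0.0077 0.1791] yaw 0.03 f [-0.   1.   0.2] open 0.01 shift [0.0081 0.0277 0.0491]
```

```bash
python3 -m creep '[{"x":0.008,"y":0.028,"z":0.02,"turn":0},{"x":0.008,"y":0.028,"z":0.05,"turn":0},{"x":0.008,"y":0.028,"z":0.05,"turn":0},{"x":0.008,"y":0.028,"z":0.05,"turn":0}]'; python3 d.py 0.525 -0.02 0.1
python3 - <<'E'
from h import *
a=grab_frame("top")[130:250,190:350,::-1];b=grab_frame("scene")[130:290,170:330,::-1]
c=np.hstack([cv2.resize(a,(480,360)),cv2.resize(b,(320,320))[:,:]] if 0 else [cv2.resize(a,(400,300),interpolation=cv2.INTER_CUBIC),cv2.resize(b,(400,400),interpolation=cv2.INTER_CUBIC)[50:350]])
cv2.imwrite("pics/c1.png",c)
E
```

```text
time: 2.2
tcp_pos: [0.524, -0.0195, 0.1287]
eef_rot: [[1.0, 0.003, -0.003], [0.003, -1.0, -0.001], [-0.003, 0.001, -1.0]]
wrist_force: [0.6, 0.4, 0.6]
opening: 0.006
t 2.2 tcp [ 0.524  -0.0195  0.1287] yaw 0.15 f [0.6 0.4 0.6] open 0.01 shift [0.0011 0.0004 0.0287]
```

View pics/c1.png

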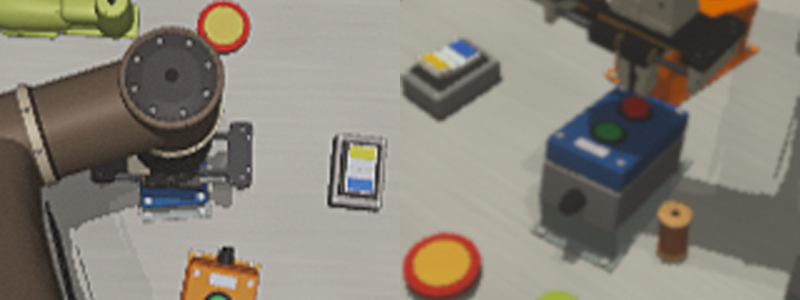

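In the crop the shut fingers stand just above the blue starter's red cap, at (632,100) in the right half, and nothing is being touched. Next I press in small steps and watch the force.

```bash
python3 -m creep '[{"x":0.001,"y":0,"z":0.01,"turn":0},{"x":0.001,"y":0,"z":0.018,"turn":0},{"x":0.001,"y":0,"z":0.020,"turn":0},{"x":0.001,"y":0,"z":0.022,"turn":0},{"x":0.001,"y":0,"z":0.022,"turn":0}]'; python3 -m creep '[{"x":0,"y":0,"z":0.001,"turn":0},{"x":0,"y":0,"z":0.002,"turn":0},{"x":0,"y":0,"z":0.003,"turn":0},{"x":0,"y":0,"z":0.003,"turn":0}]'
```

```text
time: 2.72
tcp_pos: [0.5267, -0.0197, 0.1075]
eef_rot: [[1.0, 0.002, 0.001], [0.002, -1.0, 0.0], [0.001, -0.0, -1.0]]
wrist_force: [-0.5, 1.3, 3.1]
opening: 0.005
time: 3.05
tcp_pos: [0.5268, -0.02, 0.1046]
eef_rot: [[1.0, 0.002, 0.001], [0.002, -1.0, 0.0], [0.001, -0.0, -1.0]]
wrist_force: [1.7, 1.9, 5.4]
opening: 0.006
```

Contact at about 4.5 N, as expected; keep going until it bottoms out.

```bash
python3 -m creep '[{"x":0,"y":0,"z":0.001,"turn":0},{"x":0,"y":0,"z":0.002,"turn":0},{"x":0,"y":0,"z":0.003,"turn":0},{"x":0,"y":0,"z":0.003,"turn":0}]'; python3 -m creep '[{"x":0,"y":0,"z":0.0005,"turn":0},{"x":0,"y":0,"z":0.001,"turn":0},{"x":0,"y":0,"z":0.001,"turn":0}]'
```

```text
time: 3.38
tcp_pos: [0.5271, -0.0202, 0.1023]
eef_rot: [[1.0, 0.002, 0.002], [0.002, -1.0, -0.0], [0.002, 0.0, -1.0]]
wrist_force: [-0.3, 2.0, 9.9]
opening: 0.007
time: 3.63
tcp_pos: [0.5272, -0.0202, 0.102]
eef_rot: [[1.0, 0.002, 0.002], [0.002, -1.0, -0.0], [0.002, 0.0, -1.0]]
wrist_force: [-3.2, 2.3, 17.4]
opening: 0.005
```

```bash
python3 -m creep '[{"x":0,"y":0,"z":0.001,"turn":0},{"x":0,"y":0,"z":0.001,"turn":0}]'; python3 -m creep '[{"x":0,"y":0,"z":-0.01,"turn":0},{"x":0,"y":0,"z":-0.04,"turn":0},{"x":0,"y":0,"z":-0.08,"turn":0},{"x":0.02,"y":0.05,"z":-0.08,"turn":0},{"x":0.04,"y":0.2,"z":-0.08,"turn":0},{"x":0.04,"y":0.2,"z":-0.08,"turn":0},{"x":0.04,"y":0.2,"z":-0.08,"turn":0},{"x":0.04,"y":0.2,"z":-0.08,"turn":0},{"x":0.04,"y":0.2,"z":-0.08,"turn":0}]'; python3 d.py 0.5686 -0.278 0.08;python3 m.py
python3 - <<'E'
from h import *
a=grab_frame("top")[130:250,150:350,::-1];b=grab_frame("scene")[130:290,170:330,::-1]
cv2.imwrite("pics/c2.png",np.hstack([cv2.resize(a,(500,300),interpolation=2),cv2.resize(b,(300,300),interpolation=2)]))
E
```

```text
time: 3.8
tcp_pos: [0.5273, -0.0202, 0.1018]
eef_rot: [[1.0, 0.003, 0.003], [0.003, -1.0, -0.0], [0.003, 0.0, -1.0]]
wrist_force: [-6.8, 1.9, 24.5]
opening: 0.005
time: 4.55
tcp_pos: [0.5655, -0.2256, 0.1778]
eef_rot: [[1.0, -0.003, -0.003], [-0.003, -1.0, -0.001], [-0.003, 0.001, -1.0]]
wrist_force: [0.2, 0.6, 0.9]
opening: 0.002
t 4.55 tcp [ 0.5655 -0.2256  0.1778] yaw -0.18 f [0.2 0.6 0.9] open 0.0 shift [0.0036 0.0523 0.0978]
sander_stop [175.3 211.6] 55 [263.8 193.5] 26 [0.5385 0.097  0.1574] res 46.84
sander_start [174.6 195.7] 25 [253.2 200.8] 56 [0.5908 0.0978 0.1761] res 47.57
brush_stop [175.3 211.6] 55 [368.2 230.6] 63 [0.4765 0.2525 0.0985] res 0.0
brush_start [174.6 195.7] 25 [359.7 239.1] 78 [0.527  0.2525 0.1154] res 0.85
yel [335.  191.8] 24 [184.4 174.6] 23 [ 0.5655 -0.2793  0.0509] res 0.25
blu [333.5 203.3] 40 [195.2 169.2] 32 [ 0.5259 -0.2743  0.0477] res 0.3
```

View pics/c2.png

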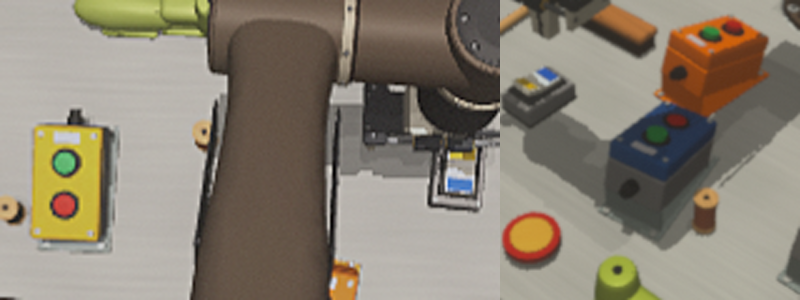

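The right half of the crop shows the blue starter's red cap (675,120) sunk and its green cap (657,133) standing out, with the tan spool where it was. The switch (540,85) is free and the gripper is on its way there. Next I go down over the yellow pad.

```bash
python3 -m creep '[{"x":0.0055,"y":0.030,"z":0.0,"turn":1},{"x":0.0055,"y":0.053,"z":0.02,"turn":1},{"x":0.0055,"y":0.053,"z":0.06,"turn":1},{"x":0.0055,"y":0.053,"z":0.09,"turn":1},{"x":0.0055,"y":0.053,"z":0.108,"turn":1},{"x":0.0055,"y":0.053,"z":0.108,"turn":1},{"x":0.0055,"y":0.053,"z":0.108,"turn":1}]'; python3 d.py 0.571 -0.279 0.058
python3 - <<'E'
from h import *
b=grab_frame("scene")[120:220,130:250,::-1]
cv2.imwrite("pics/c3.png",cv2.resize(b,(600,500),interpolation=2))
E
```

```text
time: 5.33
tcp_pos: [0.5717, -0.2719, 0.0709]
eef_rot: [[0.996, -0.084, -0.002], [-0.084, -0.996, 0.0], [-0.002, 0.0, -1.0]]
wrist_force: [0.6, -0.9, 0.6]
opening: 0.003
t 5.3333 tcp [ 0.5717 -0.2719  0.0709] yaw -4.8 f [ 0.6 -0.9  0.6] open 0.0 shift [-0.0001  0.0072  0.0129]
```

View pics/c3.png

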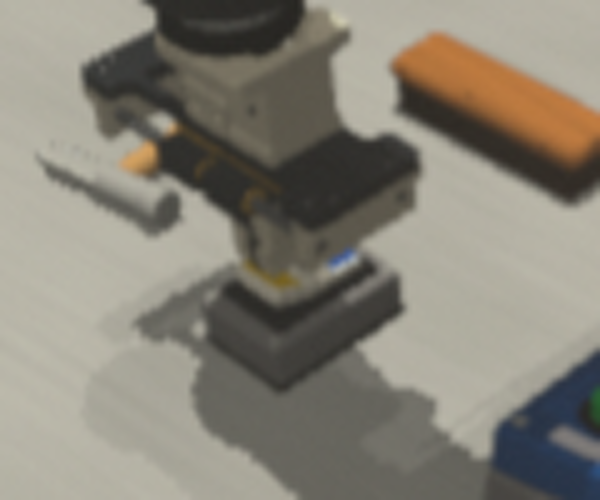

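The fingers hang over the yellow end (270,270) but 7 mm too far towards +y, and the hammer and brush are clear. I correct y and then press.

```bash
python3 -m creep '[{"x":0,"y":0.0065,"z":0.0,"turn":0},{"x":0,"y":0.0065,"z":0.0,"turn":0},{"x":0,"y":0.0065,"z":0.0,"turn":0},{"x":0,"y":0.0065,"z":0.008,"turn":0},{"x":0,"y":0.0065,"z":0.012,"turn":0},{"x":0,"y":0.0065,"z":0.014,"turn":0},{"x":0,"y":0.0065,"z":0.016,"turn":0},{"x":0,"y":0.0065,"z":0.018,"turn":0},{"x":0,"y":0.0065,"z":0.018,"turn":0}]'; python3 d.py 0.571 -0.279 0.047;  python3 -m creep '[{"x":0,"y":0,"z":0.001,"turn":0},{"x":0,"y":0,"z":0.002,"turn":0},{"x":0,"y":0,"z":0.003,"turn":0},{"x":0,"y":0,"z":0.003,"turn":0}]'
```

```text
time: 6.13
tcp_pos: [0.5724, -0.2797, 0.0534]
eef_rot: [[0.996, -0.085, 0.001], [-0.085, -0.996, -0.0], [0.001, 0.0, -1.0]]
wrist_force: [1.2, -0.6, 2.8]
opening: 0.005
t 6.1333 tcp [ 0.5724 -0.2797  0.0534] yaw -4.89 f [ 1.2 -0.6  2.8] open 0.01 shift [-0.0014 -0.0005  0.0064]
time: 6.47
tcp_pos: [0.5716, -0.2796, 0.0502]
eef_rot: [[0.996, -0.086, 0.0], [-0.086, -0.996, -0.0], [0.0, 0.0, -1.0]]
wrist_force: [1.5, 0.2, 3.1]
opening: 0.005
```

```bash
python3 -m creep '[{"x":0,"y":0,"z":0.001,"turn":0},{"x":0,"y":0,"z":0.002,"turn":0},{"x":0,"y":0,"z":0.003,"turn":0},{"x":0,"y":0,"z":0.003,"turn":0}]';  python3 -m creep '[{"x":0,"y":0,"z":0.001,"turn":0},{"x":0,"y":0,"z":0.0015,"turn":0},{"x":0,"y":0,"z":0.0015,"turn":0}]'
```

```text
time: 6.8
tcp_pos: [0.5715, -0.2796, 0.0473]
eef_rot: [[0.996, -0.086, 0.0], [-0.086, -0.996, -0.0], [0.0, 0.0, -1.0]]
wrist_force: [2.4, -0.2, 3.5]
opening: 0.0
time: 7.05
tcp_pos: [0.5716, -0.2796, 0.0471]
eef_rot: [[0.996, -0.085, 0.0], [-0.085, -0.996, -0.0], [0.0, 0.0, -1.0]]
wrist_force: [-0.3, 2.3, 14.3]
opening: 0.006
```

```bash
python3 -m creep '[{"x":0,"y":0,"z":0.001,"turn":0},{"x":0,"y":0,"z":0.001,"turn":0}]';  python3 -m creep '[{"x":0,"y":0,"z":-0.01,"turn":0},{"x":0,"y":0,"z":-0.05,"turn":0},{"x":0,"y":0,"z":-0.09,"turn":0},{"x":0,"y":0,"z":-0.13,"turn":0},{"x":-0.03,"y":-0.15,"z":-0.14,"turn":-1},{"x":-0.089,"y":-0.526,"z":-0.14,"turn":-1},{"x":-0.089,"y":-0.526,"z":-0.14,"turn":-1},{"x":-0.089,"y":-0.526,"z":-0.14,"turn":-1},{"x":-0.089,"y":-0.526,"z":-0.14,"turn":-1},{"x":-0.089,"y":-0.526,"z":-0.14,"turn":-1}]'; python3 d.py 0.528 0.252 0.18
python3 - <<'E'
from h import *
a=grab_frame("top")[130:250,210:370,::-1];b=grab_frame("scene")[130:290,150:310,::-1]
cv2.imwrite("pics/c4.png",np.hstack([cv2.resize(a,(400,300),interpolation=2),cv2.resize(b,(400,400),interpolation=2)[:300]]))
E
```

```text
time: 7.22
tcp_pos: [0.5717, -0.2797, 0.0469]
eef_rot: [[0.996, -0.085, 0.001], [-0.085, -0.996, -0.001], [0.001, 0.001, -1.0]]
wrist_force: [-2.8, 4.0, 19.6]
opening: 0.003
time: 8.05
tcp_pos: [0.5482, -0.0292, 0.1798]
eef_rot: [[1.0, 0.001, -0.003], [0.001, -1.0, -0.0], [-0.003, 0.0, -1.0]]
wrist_force: [0.6, -0.2, -0.6]
opening: 0.004
t 8.05 tcp [ 0.5482 -0.0292  0.1798] yaw 0.04 f [ 0.6 -0.2 -0.6] open 0.0 shift [-0.02   -0.2812 -0.0003]
```

View pics/c4.png

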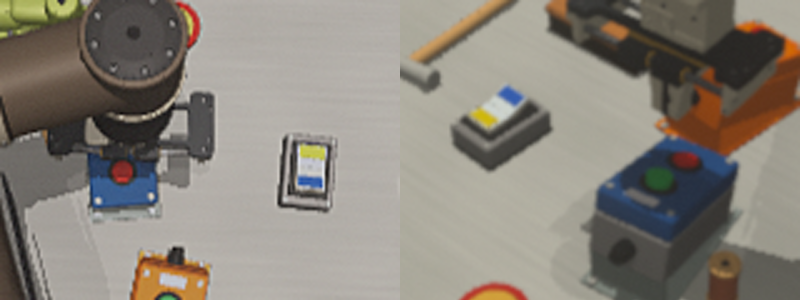

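The crop shows the rocker with its yellow end (485,115) down and its blue end (510,97) raised, and the box has not moved. On the blue starter the red is in and the green is out. Next is the yellow starter's green button.

```bash
python3 -m creep '[{"x":-0.02,"y":-0.26,"z":0,"turn":0},{"x":-0.02,"y":-0.26,"z":0,"turn":0},{"x":-0.02,"y":-0.26,"z":0,"turn":0},{"x":-0.02,"y":-0.26,"z":0,"turn":0},{"x":-0.02,"y":-0.26,"z":0,"turn":0},{"x":-0.02,"y":-0.26,"z":0,"turn":0},{"x":-0.02,"y":-0.26,"z":0,"turn":0},{"x":-0.02,"y":-0.26,"z":0,"turn":0},{"x":-0.02,"y":-0.26,"z":0,"turn":0},{"x":-0.02,"y":-0.26,"z":0,"turn":0}]'; python3 d.py 0.528 0.252 0.142
```

```text
time: 8.98
tcp_pos: [0.5294, 0.2281, 0.1799]
eef_rot: [[1.0, 0.001, -0.002], [0.001, -1.0, -0.001], [-0.002, 0.001, -1.0]]
wrist_force: [0.1, -0.2, -0.3]
opening: 0.005
t 8.9833 tcp [0.5294 0.2281 0.1799] yaw 0.05 f [ 0.1 -0.2 -0.3] open 0.01 shift [-0.0013 -0.024   0.0378]
```

```bash
python3 -m creep '[{"x":-0.001,"y":-0.024,"z":0,"turn":0},{"x":-0.001,"y":-0.024,"z":0.03,"turn":0},{"x":-0.001,"y":-0.024,"z":0.042,"turn":0},{"x":-0.001,"y":-0.024,"z":0.042,"turn":0},{"x":-0.001,"y":-0.024,"z":0.042,"turn":0}]'; python3 d.py 0.528 0.252 0.124
python3 - <<'E'
from h import *
b=grab_frame("scene")[170:290,290:434,::-1]
cv2.imwrite("pics/c5.png",cv2.resize(b,(600,500),interpolation=2))
E
```

```text
time: 9.4
tcp_pos: [0.5289, 0.2517, 0.1382]
eef_rot: [[1.0, 0.0, -0.001], [0.0, -1.0, -0.002], [-0.001, 0.002, -1.0]]
wrist_force: [-0.4, -0.3, -0.1]
opening: 0.003
t 9.4 tcp [0.5289 0.2517 0.1382] yaw 0.0 f [-0.4 -0.3 -0.1] open 0.0 shift [-0.0008 -0.0003  0.0142]
```

View pics/c5.png

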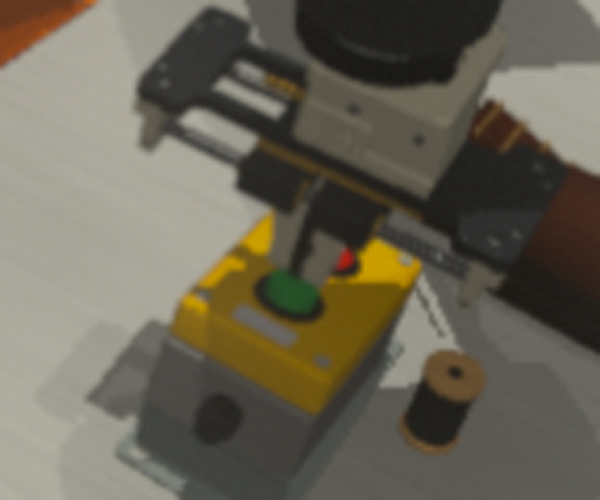

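The fingertips (300,265) are right above the green cap (290,292), and the spool (440,395) and shoe are well clear. Pressing now.

```bash
python3 -m creep '[{"x":-0.001,"y":0,"z":0.008,"turn":0},{"x":-0.001,"y":0,"z":0.012,"turn":0},{"x":-0.001,"y":0,"z":0.014,"turn":0},{"x":-0.001,"y":0,"z":0.016,"turn":0},{"x":-0.001,"y":0,"z":0.018,"turn":0},{"x":-0.001,"y":0,"z":0.019,"turn":0},{"x":-0.001,"y":0,"z":0.019,"turn":0}]'; python3 -m creep '[{"x":0,"y":0,"z":0.001,"turn":0},{"x":0,"y":0,"z":0.002,"turn":0},{"x":0,"y":0,"z":0.003,"turn":0},{"x":0,"y":0,"z":0.003,"turn":0}]'
```

```text
time: 10.03
tcp_pos: [0.5285, 0.2535, 0.12]
eef_rot: [[1.0, 0.002, 0.001], [0.002, -1.0, 0.0], [0.001, -0.0, -1.0]]
wrist_force: [1.3, -1.6, 3.8]
opening: 0.005
time: 10.37
tcp_pos: [0.5285, 0.2538, 0.117]
eef_rot: [[1.0, 0.002, 0.001], [0.002, -1.0, 0.001], [0.001, -0.001, -1.0]]
wrist_force: [1.5, -0.4, 5.1]
opening: 0.007
```

```bash
python3 -m creep '[{"x":0,"y":0,"z":0.001,"turn":0},{"x":0,"y":0,"z":0.002,"turn":0},{"x":0,"y":0,"z":0.002,"turn":0}]'; python3 -m creep '[{"x":0,"y":0,"z":0.0007,"turn":0},{"x":0,"y":0,"z":0.0015,"turn":0},{"x":0,"y":0,"z":0.0015,"turn":0}]'
```

```text
time: 10.62
tcp_pos: [0.5288, 0.2539, 0.1164]
eef_rot: [[1.0, 0.002, 0.002], [0.002, -1.0, 0.001], [0.002, -0.001, -1.0]]
wrist_force: [-2.1, -3.1, 14.6]
opening: 0.002
time: 10.87
tcp_pos: [0.529, 0.2539, 0.1161]
eef_rot: [[1.0, 0.003, 0.003], [0.003, -1.0, 0.001], [0.003, -0.001, -1.0]]
wrist_force: [-4.6, -2.9, 23.5]
opening: 0.006
```

```bash
python3 -m creep '[{"x":0,"y":0,"z":-0.01,"turn":0},{"x":0,"y":0,"z":-0.05,"turn":0},{"x":0,"y":0,"z":-0.09,"turn":0},{"x":0,"y":0,"z":-0.12,"turn":0},{"x":-0.1,"y":-0.2,"z":-0.12,"turn":0},{"x":-0.22,"y":-0.35,"z":-0.12,"turn":0},{"x":-0.22,"y":-0.35,"z":-0.12,"turn":0},{"x":-0.22,"y":-0.35,"z":-0.12,"turn":0},{"x":-0.22,"y":-0.35,"z":-0.12,"turn":0},{"x":-0.22,"y":-0.35,"z":-0.12,"turn":0}]'; python3 -m creep '[{"x":-0.08,"y":-0.16,"z":0,"turn":0},{"x":-0.08,"y":-0.16,"z":0,"turn":0},{"x":-0.08,"y":-0.16,"z":0,"turn":0},{"x":-0.08,"y":-0.16,"z":0,"turn":0},{"x":-0.08,"y":-0.16,"z":0,"turn":0},{"x":-0.08,"y":-0.16,"z":0,"turn":0},{"x":-0.08,"y":-0.16,"z":0,"turn":0}]'; python3 m.py
python3 - <<'E'
from h import *
a=grab_frame("top")[110:270,110:410,::-1];b=grab_frame("scene")[140:290,160:440,::-1]
cv2.imwrite("pics/c6.png",np.vstack([cv2.resize(a,(560,299),interpolation=2),cv2.resize(b,(560,300),interpolation=2)]))
E
```

```text
time: 11.7
tcp_pos: [0.3941, 0.4669, 0.2326]
eef_rot: [[1.0, 0.001, -0.001], [0.001, -1.0, -0.0], [-0.001, 0.0, -1.0]]
wrist_force: [0.9, 0.1, -0.2]
opening: 0.004
time: 12.28
tcp_pos: [0.3146, 0.6258, 0.2315]
eef_rot: [[1.0, 0.003, -0.001], [0.003, -1.0, -0.002], [-0.001, 0.002, -1.0]]
wrist_force: [-0.2, -0.6, 0.1]
opening: 0.002
sander_stop [258.6 198.3] 55 [263.5 193.5] 50 [ 0.5276 -0.0194  0.0989] res 0.04
sander_start [258.2 183.3] 19 [253.2 200.4] 71 [ 0.5755 -0.0169  0.1128] res 0.02
brush_stop [174.9 211.7] 61 [368.8 229.4] 65 [0.4755 0.2529 0.1023] res 0.1
brush_start [175.8 194.5] 52 [359.4 240.4] 70 [0.5305 0.2521 0.1141] res 0.1
yel [334.6 190.6] 40 [183.1 176.5] 39 [ 0.5709 -0.2792  0.0471] res 0.11
blu [333.9 202.2] 34 [194.1 167.9] 35 [ 0.5287 -0.2748  0.0544] res 0.2
```

View pics/c6.png

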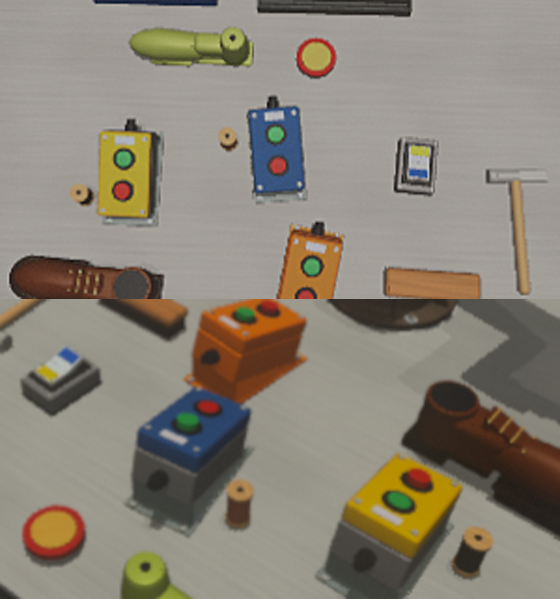

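The last picture shows all three controls changed over. On the blue starter the red (208,407) is in and the green is out. The rocker's yellow end is level at z 47.1 mm with blue raised. On the yellow starter the green (400,500) is in and the red (418,478) is out. The spools, tin, last, shoe and hammer are where they were.

```bash
python3 -c "
from plant import *
print(hand_in())"
```

```text
the job is handed in; nothing more can be done
None
```

The bench is changed over to brushing and handed in at about 12 s, with the arm clear of everything. I pressed the three controls in the order asked, with the fingers shut and pointing straight down:

| Control | How it bottomed | Last camera check |
|---|---|---|
| Blue starter, red button | Force rose from about 5 N to 24 N | Red went from z 103 to 99 mm; green came out |
| Rocker, yellow end | Stopped at z 47 mm, force up to 20 N | Yellow pad at 47.1 mm (level); blue end raised |
| Yellow starter, green button | Force rose from about 5 N to 23 N | Green went from z 117 to 114 mm; red came out |

- **Button travel:** the buttons' 3–4 mm measured drops are smaller than the full 7 mm. The blob measurements are only good to a few millimetres, so I relied on the force rise at the expected depth to judge them fully in.
- **Disturbance:** the switch box, spools, shoe and the other things in the last picture looked unmoved by eye. For the switch, the blue pad's measured position shifted by about 3 mm along x, mostly because it tipped up.
- **Correction on the way:** my first approach to the switch stopped 7 mm off in y. I corrected it before touching the switch.

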